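# Cap the seed tester's cells and hold its plunger on green

### The arm

A 6-joint arm with a two-finger parallel gripper is mounted at the origin on the work surface. World frame = base frame: x ahead of the robot, y to its left, z up, the work surface at z = 0. Lengths are in m, angles in degrees, forces in N, time in s.
With the tool pointing down it reaches from about 0.3 to 1 m from the base axis. Payload 5.1 kg.
Tool frame: the origin (TCP) lies at the very end of the fingers, on their centre line; the grasp point (between the pads) lies 19 mm behind it; z points along the fingers, y is the line along which they close (so a half turn about z gives the same grasp; the last joint's range is limited). The gripper opens to 95 mm and grips with 3 to 60 N. Pads are 20 mm wide; open, the fingers measure 119 mm over their backs; the gripper's body (75 mm by 180 mm) begins 59 mm behind the grasp point.
Start: joints at [58.866, 7.093, 94.555, -0, 78.352, -4.733], TCP at [0.289, 0.582, 0.215] pointing down, gripper open.
Joint ranges: [-149.61, 149.61], [-58.7, 133.49], [1.44, 155.28], [-77.14, 257.14], [18.33, 153.61], [-166.67, 166.67]. Speed limits (degrees/s): [147.25, 147.25, 180, 180, 180, 180].

### API

Orientations are given as [roll, pitch, yaw] about the fixed x, y, z axes, in that order (R = Rz(yaw) Ry(pitch) Rx(roll)).
In Python, from cell import ctrl gives the robot as it stands.
- The arm moves only by the shell command python3 -m inch 'ROWS'. ROWS is JSON, one flat list of numbers, 7 for each row, row after row: the turn, a rotation vector about the tool's x, y, z each as a share of 180 degrees, from -1 to 1, then the shift along the tool's x, y, z each as a share of 600 mm, from -1 to 1, then the opening, from -1 (shut) to 1 (fully open). In form: [ax, ay, az, tx, ty, tz, hand, ax, ay, az, tx, ty, tz, hand, ...]. A call has exactly 8 rows; each row is the pose to reach, as a shift and turn from the pose commanded when the call began, along the tool's axes at that moment, turning the shorter way round; what a row does not reach only later rows make up. A row lasts 1/10 s, in which the tool goes at most 50 mm and 8.59 degrees, less where a joint would pass 70% of its speed; a pose out of reach is approached as far as the arm can. A call with a number of a shift or a turn outside -1 to 1 is refused whole. A call with a gripper value outside its range is refused whole. The fingers move at their own pace and stop on an object; the grip force is fixed at half the most. Time passes only in rows, so rows that repeat a pose let the fingers close, or fill a call up. It gives the time, the measured TCP pose, the force, the opening and the grip force at its end, in the units of the state.
- ctrl.sense(): the state, without advancing time (a new reading comes with each control period).
- ctrl.snapshot(name): name is "side" or "top"; returns the picture (420x560x3 uint8, red, green, blue); there is no depth.
- ctrl.camera_model(name): a dict with "intrinsics" (3x3 intrinsics, pixels), "dist" ([k1, k2, p1, p2, k3] as OpenCV has them; the pictures are not rectified), "rvec" (rotation vector, rad) and "tvec" (3), from world to camera coordinates, as OpenCV has them. Camera axes: x right, y down, z forward; pixel columns grow to the right and rows downward; lengths in m; the calibration is good to about 2 mm. A picture is of the moment at which its call begins. camera_model takes no time and is no camera call.
- ctrl.hand_in(): hands the job in; it is judged then, once.
The state is a dict: "time": time; "q": joint angles; "joint_vel": joint speeds; "joint_torque": joint torques, N m; "tcp_pos": TCP position; "tool_rot": TCP orientation; "wrist_force": force on the tool from outside, world axes, zero at the start; "ft_torque": the same for the moment, N m; "finger_gap": opening from 0.0 (shut) to 1.0 (fully open); "grasp_force": force on a finger pad.
Only numpy, scipy, OpenCV 4.12 (cv2) and the standard library are available. Lean on these libraries where they do the work, as an engineer would, in place of code of your own. Each camera call takes 0.05 s, during which the arm holds its last target. There are 200 camera calls.

### The job

Get the seed tester to take its reading: close both of its open cells, each with the lid that matches it (amber round, blue square), pushed fully home and let go. Then press the tester's spring-loaded plunger down into the green band, so that the yellow part of the stem has gone into the sleeve but the red part never does, and keep it there: the tester reads only while it is held, so finish while still holding the plunger down in the green. Leave the two corn cobs, the jar and the marker pen where they are.

Things in the scene. Friction and masses are not known exactly. Their poses are not given: they have to be found in the camera images.
- tester: Pale grey low bench instrument, 200 (x) by 340 (y) by 60 mm high, fixed to the bench, standing level at a varying place and yaw. Origin at the centre of its underside. Its flat deck is 60 mm above the bench. Along its y axis stand, on the line x = 0: two cells at y = +105 mm and y = 0 (which one is where varies) and the plunger at y = -110 mm. The plunger's sleeve is an aluminium tube of 38 mm outer diameter whose top is 30 mm above the deck.
- plunger (a joint): Travel of the spring-loaded plunger in m: 0 at rest (up), grows as it is pressed straight down, 0.030 at its stop. The spring pushes back with about 2.5 N at rest and 0.35 N more per mm (about 9 N at 18 mm), and returns it to 0 when let go. The 24 mm diameter stem is yellow for 14 mm above the sleeve, then green for 8 mm, then red up to the knob: the sleeve's top is within the green between 0.014 and 0.022 (middle 0.018).
- knob_top (a point): Centre of the flat top of the plunger's black mushroom knob (44 mm diameter, 14 mm thick, on top of the stem, moving with it); 146 mm above the bench at rest.
- cell_round: Amber round open cell fixed on the tester's deck: 62 mm outer and 54 mm inner diameter, 25 mm high, 20 mm deep inside, a few maize kernels on its floor. Origin at the centre of its underside (60 mm above the bench), z up.
- cell_square: Blue square open cell fixed on the tester's deck: 54 mm outside, 46 mm inside, 25 mm high, 20 mm deep inside, a few maize kernels on its floor. Sides parallel to its x and y (same yaw as the tester). Origin at the centre of its underside (60 mm above the bench), z up.
- lid_round: Amber round lid, 70 g or so, standing upright on the bench: a 50 mm diameter plug 10 mm deep below, a 66 mm diameter flange 6 mm thick, and on top a black cylindrical grip 24 mm in diameter and 32 mm tall (16 to 48 mm above the origin). Origin at the centre of the plug's underside, z up. Fully home, the flange lies on the cell's rim and the lid's origin is 15 mm above the cell's origin.
- lid_square: Blue square lid, 70 g or so, standing upright on the bench: a 42 mm square plug 10 mm deep below, a 60 mm square flange 6 mm thick, and on top a black bar grip 40 mm long (lid's x), 20 mm wide (lid's y), 32 mm tall (16 to 48 mm above the origin). Origin at the centre of the plug's underside, z up. It fits any of the four ways round. Fully home, the flange lies on the cell's rim and the lid's origin is 15 mm above the cell's origin.
- cob_a: Bystander: dry maize cob lying on the bench, 150 mm long (its x), 40 mm thick. Origin at the centre of its underside.
- cob_b: Bystander: dry maize cob lying on the bench, 130 mm long (its x), 40 mm thick. Origin at the centre of its underside.
- jar: Bystander: glass jar with a white cap, 60 mm diameter, 75 mm tall. Origin at the centre of its underside.
- marker: Bystander: grey marker pen with a red cap lying on the bench, 120 mm long (its x), 16 mm thick. Origin at the centre of its underside.
Things that resemble listed ones, but are neither listed nor needed, are in the scene too. Leave any brown or pink look-alike of the lid_round alone.

How it is judged:
By the outcome, as a careful person would: the job done as asked, in the order asked, and still so for the second after the job is handed in, while the arm keeps its last pose, push and grip.
It also fails if it takes over 64 s, if anything falls off the work surface, if the arm or the gripper's body presses on something with over 40 N, if the wrist force passes 120 N, or if a joint passes its speed limit or range.

## Working session

There is one attempt and no reset: what is moved stays moved. The work goes in short steps, Python scripts to look and compute and a shell command to move; the robot and the scene stay as the last step left them, time stands still between calls to the robot, and variables do not carry over. Pictures are saved under pics/ and viewed, at most 10 in all, crops included, and the job is handed in when it is done.

```bash
mkdir -p pics; ls
python3 - <<'E'
from cell import ctrl
import cv2
s=ctrl.sense();print(s)
for n in("top","side"):
    cv2.imwrite(f"pics/{n}0.png",ctrl.snapshot(n)[:,:,::-1]);print(ctrl.camera_model(n))
E
```

```text
pics
{'time': 0.0, 'q': array([ 5.88660876e+01,  7.13381336e+00,  9.46335299e+01, -2.34138309e-04,
        7.83517212e+01, -4.73223366e+00]), 'joint_vel': array([-0.0990621 , -0.0621281 , -0.06738532,  0.04602941,  0.07805644,
        0.10029656]), 'joint_torque': array([ 3.53431678e-04, -4.17593765e+01, -3.59940219e+01,  7.74860638e-02,
        4.91198734e-02, -1.74538973e-04]), 'tcp_pos': array([0.28872037, 0.58164211, 0.21338916]), 'tool_rot': array([-1.79881323e+02, -9.59427823e-03,  1.53598359e+02]), 'wrist_force': array([ 0.50521204, -0.4297152 , -0.0074419 ]), 'ft_torque': array([ 0.01496262, -0.04471481,  0.01632921]), 'grasp_force': 0.0, 'finger_gap': 1.0021547849991845}
{'intrinsics': array([[545.34692665,   0.        , 287.10523618],
       [  0.        , 545.34692665, 203.14684474],
       [  0.        ,   0.        ,   1.        ]]), 'dist': array([-0.15408979,  0.        ,  0.        ,  0.        ,  0.        ]), 'rvec': array([ 2.18925563, -2.19509969,  0.08938002]), 'tvec': array([-0.02992546,  0.53862474,  1.62871344])}
{'intrinsics': array([[523.48105803,   0.        , 288.04515532],
       [  0.        , 523.48105803, 206.84722378],
       [  0.        ,   0.        ,   1.        ]]), 'dist': array([0.04726801, 0.        , 0.        , 0.        , 0.        ]), 'rvec': array([ 0.07989736, -2.87071679,  1.22408839]), 'tvec': array([0.55300793, 0.10517762, 1.53895333])}
```

View pics/top0.png

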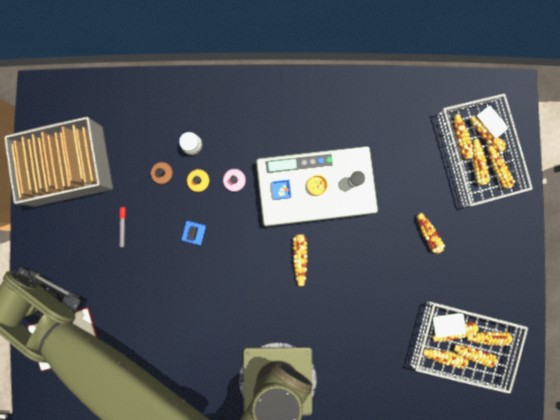

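View pics/side0.png

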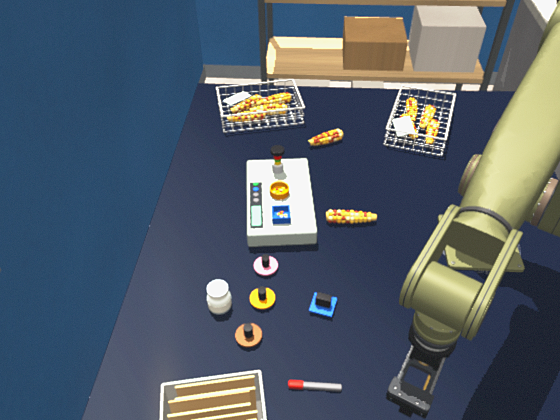

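The top view shows the amber lid at (198,180) between the brown (161,173) and pink (234,180) look-alikes. The blue lid is at (194,232), the square cell at (281,189), the round cell at (317,185) and the plunger at (356,179). I'll enlarge both views next.

```bash
cat > h.py <<'E'
import cv2, numpy as np
from cell import ctrl
def cam(n):
    c=ctrl.camera_model(n); R=cv2.Rodrigues(c["rvec"])[0]; return c,R,np.array(c["tvec"])
def plane(n,uv,z):
    c,R,t=cam(n); p=cv2.undistortPoints(np.array([[uv]],float),c["intrinsics"],c["dist"])[0,0]
    d=R.T@np.array([*p,1]); o=-R.T@t
    return (o+d*(z-o[2])/d[2])[:2]
def proj(n,P):
    c=ctrl.camera_model(n); return cv2.projectPoints(np.array(P,float).reshape(-1,1,3),c["rvec"],c["tvec"],c["intrinsics"],c["dist"])[0][:,0]
def crop(n,x0,y0,w,h,k,out,img=None):
    im=(ctrl.snapshot(n)[:,:,::-1] if img is None else img)[y0:y0+h,x0:x0+w]
    cv2.imwrite(out,cv2.resize(im,None,fx=k,fy=k,interpolation=cv2.INTER_CUBIC))
E
python3 - <<'E'
from h import *
crop("top",180,140,200,100,4,"pics/t1.png",cv2.imread("pics/top0.png"))
crop("side",240,140,110,180,3.3,"pics/s1.png",cv2.imread("pics/side0.png"))
E
```

```text
(no output)
```

View pics/t1.png

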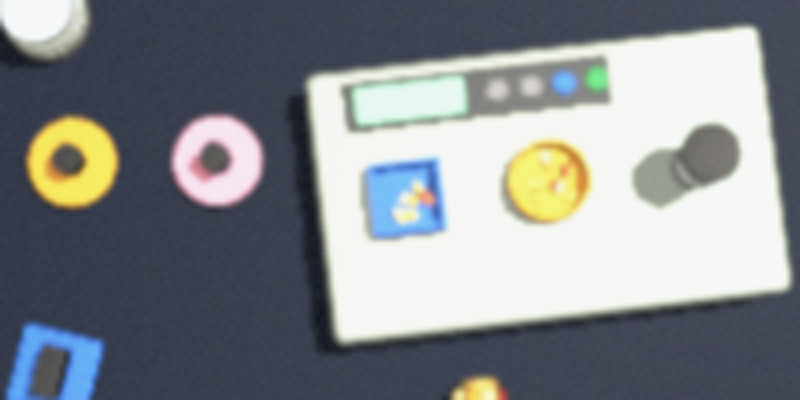

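View pics/s1.png

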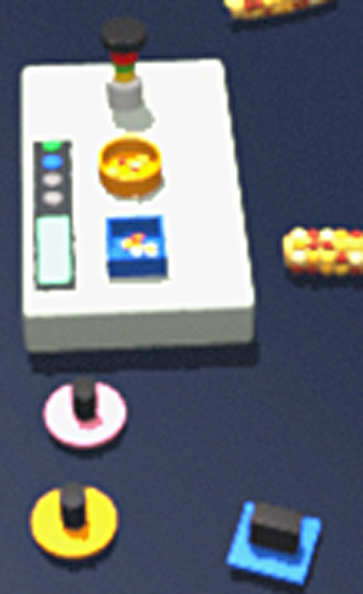

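The crops show deck corners at top-crop (308,78), (758,28), (790,288) and (340,343). The knob is at (710,153), the round cell at (548,181), the square cell at (404,199), the amber lid at (72,162) and the blue lid near (55,365). I'll compute the positions next.

Run:
```python
from h import *
f=lambda u,v:(180+(u+.5)/4-.5,140+(v+.5)/4-.5)
g=lambda u,v:(240+(u+.5)/3.3-.5,140+(v+.5)/3.3-.5)
C=np.array([plane("top",f(*p),.06) for p in[(308,78),(758,28),(790,288),(340,343)]])
c=C.mean(0);print("deck",C.round(4),c, [np.linalg.norm(C[i]-C[i-1]) for i in range(4)])
d=C[0]+C[3]-C[1]-C[2];yaw=np.degrees(np.arctan2(-d[0],d[1]));e=C[0]+C[1]-C[2]-C[3];print("yaw",yaw,np.degrees(np.arctan2(e[1],e[0])))
y=d/np.linalg.norm(d)
print("from deck: y105",c+.105*y,"0",c,"plunger",c-.11*y)
CS=np.array([plane("side",g(*p),.06) for p in[(24,66),(220,60),(253,305),(24,314)]]);print("deck side",CS.round(4),CS.mean(0))
print("rim sq",plane("top",f(404,199),.085),plane("side",g(137,246),.083),"rd",plane("top",f(548,181),.085),plane("side",g(131,165),.083),"knob",plane("top",f(710,153),.144),plane("side",g(124,32),.144))
for n in("top","side"):
    im=cv2.imread(f"pics/{n}0.png");big=cv2.resize(im,None,fx=4,fy=4,interpolation=cv2.INTER_CUBIC);hs=cv2.cvtColor(big,cv2.COLOR_BGR2HSV)
    for nm,lo,hi,z in(("amber",(18,120,90),(32,255,255),.014),("blue",(95,150,130),(118,255,255),.014)):
        m=cv2.inRange(hs,np.array(lo),np.array(hi))
        for k in cv2.findContours(m,cv2.RETR_EXTERNAL,cv2.CHAIN_APPROX_NONE)[0]:
            if cv2.contourArea(k)<1500:continue
            h=cv2.convexHull(k); P=np.array([plane(n,(q[0][0]/4-.375,q[0][1]/4-.375),z) for q in k],np.float32)
            if n=="side" and not(200<k[:,0,0].mean()/4<350):continue
            if not(P[:,0].min()>.35 and P[:,0].max()<1):continue
            (a,b,r)=cv2.minAreaRect(P);(ce,rad)=cv2.minEnclosingCircle(P)
            print(n,nm,k.mean((0,1))/4,"rect",np.round(a,4),np.round(b,4),r,"circ",np.round(ce,4),rad)
```

```text
deck [[ 0.6667  0.0591]
 [ 0.7044 -0.2764]
 [ 0.5099 -0.2973]
 [ 0.4704  0.0354]] [ 0.58786396 -0.11981827] [np.float64(0.19772896400594114), np.float64(0.33767109921346017), np.float64(0.1956086158917479), np.float64(0.3350482293355418)]
yaw 6.594869147794475 6.5096956708620715
from deck: y105 [ 0.57580489 -0.01551305] 0 [ 0.58786396 -0.11981827] plunger [ 0.60049726 -0.22909041]
deck side [[ 0.7043 -0.2739]
 [ 0.5097 -0.2947]
 [ 0.4714  0.0409]
 [ 0.6667  0.0625]] [ 0.58803645 -0.11628835]
rim sq [ 0.57409851 -0.01183447] [ 0.57393167 -0.00230376] rd [ 0.58706583 -0.11660333] [ 0.58619755 -0.10731669] knob [ 0.60068523 -0.22696152] [ 0.60011738 -0.22575698]
top amber [317.00446429 185.16071429] rect [ 0.5947 -0.1215] [0.0583 0.0612] 26.439777374267578 circ [ 0.5944 -0.1218] 0.031300973147153854Traceback (most recent call last):
  File "<stdin>", line 17, in <module>
  File "h.py", line 6, in plane
    c,R,t=cam(n); p=cv2.undistortPoints(np.array([[uv]],float),c["intrinsics"],c["dist"])[0,0]
          ~~~^^^
  File "h.py", line 4, in cam
    c=ctrl.camera_model(n); R=cv2.Rodrigues(c["rvec"])[0]; return c,R,np.array(c["tvec"])
ValueError: time passes only in moves, steps and waits
```

```bash
python3 - <<'E'
s=open('h.py').read().replace("from cell import ctrl","from cell import ctrl\nfrom functools import cache\nCM=cache(ctrl.camera_model)").replace("c=ctrl.camera_model(n)","c=CM(n)")
open('h.py','w').write(s)
E
python3 - <<'E'
from h import *
for n in("top","side"):
    im=cv2.imread(f"pics/{n}0.png");big=cv2.resize(im,None,fx=4,fy=4,interpolation=cv2.INTER_CUBIC);hs=cv2.cvtColor(big,cv2.COLOR_BGR2HSV)
    for nm,lo,hi in(("amber",(15,140,90),(34,255,255)),("blue",(95,150,110),(118,255,255))):
        m=cv2.inRange(hs,np.array(lo),np.array(hi))
        for k in cv2.findContours(m,cv2.RETR_EXTERNAL,cv2.CHAIN_APPROX_NONE)[0]:
            u,v=k.mean((0,1))/4
            if cv2.contourArea(k)<1500 or not((180<u<335 and 165<v<248) if n=="top" else (248<u<345 and 175<v<322)):continue
            cell=(u>250) if n=="top" else v<235
            P=np.array([plane(n,(q[0][0]/4-.375,q[0][1]/4-.375),.085 if cell else .014) for q in k],np.float32)
            (a,b,r)=cv2.minAreaRect(P);(ce,rad)=cv2.minEnclosingCircle(P)
            print(n,nm,"cell" if cell else "lid",u.round(1),v.round(1),"rect",np.round(a,4),np.round(b,4),round(r,1),"circ",np.round(ce,4),round(rad,4))
# grips: dark blob centroids by eye, top of grip z=.048 (top crop)
f=lambda u,v:(180+(u+.5)/4-.5,140+(v+.5)/4-.5)
g=lambda u,v:(240+(u+.5)/3.3-.5,140+(v+.5)/3.3-.5)
print("amber grip",plane("top",f(68,157),.048),plane("side",g(73,490),.048))
crop("top",180,215,30,36,16,"pics/t2.png",cv2.imread("pics/top0.png"))
E
```

```text
top amber cell 317.3 185.4 rect [ 0.5876 -0.1167] [0.054  0.0565] 23.5 circ [ 0.5871 -0.1173] 0.0291
top amber lid 197.9 180.7 rect [0.6095 0.241 ] [0.0671 0.0683] 45.2 circ [0.6094 0.2412] 0.0347
top blue lid 193.6 232.9 rect [0.45   0.2531] [0.0644 0.0648] 75.3 circ [0.4503 0.2533] 0.0423
side amber lid 262.4 298.2 rect [0.6088 0.2433] [0.0681 0.0671] 8.8 circ [0.6093 0.2417] 0.0355
side amber cell 341.3 215.3 rect [ 0.4037 -0.0118] [0.0743 0.0581] 53.6 circ [ 0.3995 -0.0119] 0.0407
side amber cell 279.3 190.5 rect [ 0.5876 -0.1036] [0.0561 0.081 ] 3.1 circ [ 0.59   -0.1035] 0.0407
side blue lid 322.8 305.3 rect [0.4497 0.253 ] [0.0669 0.0653] 76.1 circ [0.4504 0.2531] 0.0446
side blue cell 281.1 214.6 rect [ 0.5751 -0.0009] [0.0493 0.0717] 6.6 circ [ 0.575  -0.0012] 0.0422
amber grip [0.60973216 0.23880867] [0.60907982 0.23729142]
```

View pics/t2.png

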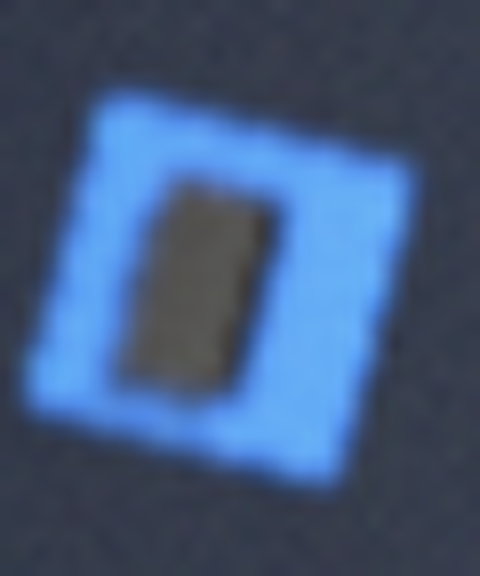

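The bar grip runs along image-vertical, tilted right, from (225,180) to (170,395) in the crop. The blue lid is therefore at (0.450, 0.253) with yaw about -14.5°. The amber lid is at (0.609, 0.241). Now a helper for the move numbers.

```bash
cat > w.py <<'E'
import sys,numpy as np
# w.py x y z yaw -> X Y Z YAW (commanded, m/deg)
x,y,z,a,X,Y,Z,A=map(float,sys.argv[1:9])
r=np.radians(a);d=np.array([X-x,Y-y,Z-z])
ex=np.array([np.cos(r),np.sin(r),0]);ey=np.array([np.sin(r),-np.cos(r),0])
print("az %.4f  t %.4f %.4f %.4f"%(-(A-a)/180,d@ex/.6,d@ey/.6,-d[2]/.6),"dist",np.linalg.norm(d))
E
python3 w.py .289 .582 .215 153.6 .450 .2532 .10 165.5
```

```text
az -0.0661  t -0.4840 -0.3715 0.1917 dist 0.3837387653078589
```

```bash
python3 -m inch '[0,0,-0.0661,-0.484,-0.3715,0.1917,1, 0,0,-0.0661,-0.484,-0.3715,0.1917,1, 0,0,-0.0661,-0.484,-0.3715,0.1917,1, 0,0,-0.0661,-0.484,-0.3715,0.1917,1, 0,0,-0.0661,-0.484,-0.3715,0.1917,1, 0,0,-0.0661,-0.484,-0.3715,0.1917,1, 0,0,-0.0661,-0.484,-0.3715,0.1917,1, 0,0,-0.0661,-0.484,-0.3715,0.1917,1]'
python3 -m inch '[0,0,0,0,0,0,1,0,0,0,0,0,0,1,0,0,0,0,0,0,1,0,0,0,0,0,0,1,0,0,0,0,0,0,1,0,0,0,0,0,0,1,0,0,0,0,0,0,1,0,0,0,0,0,0,1]'
python3 - <<'E'
from h import *
im=ctrl.snapshot("side")[:,:,::-1]
crop("side",270,230,110,110,5,"pics/s3.png",im)
E
```

```text
time: 0.9
tcp_pos: [0.45, 0.2505, 0.0981]
tool_rot: [-179.9, -0.1, 165.4]
wrist_force: [0.1, 0.8, 0.2]
finger_gap: 0.998
grasp_force: 0.0
time: 1.7
tcp_pos: [0.45, 0.2536, 0.0997]
tool_rot: [180.0, 0.0, 165.5]
wrist_force: [-0.2, -0.1, 0.1]
finger_gap: 1.0
grasp_force: 0.0
```

View pics/s3.png

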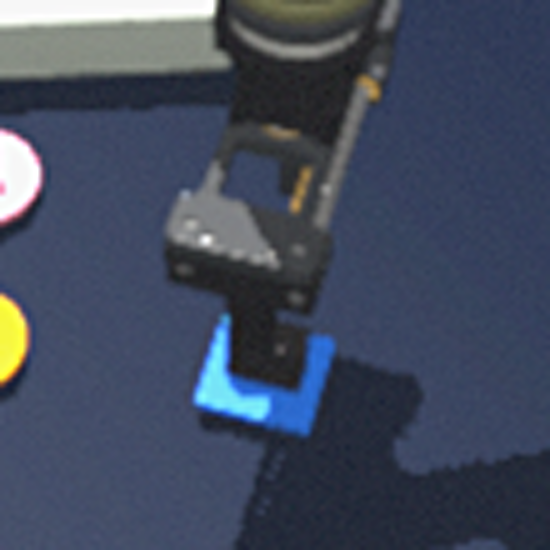

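The gripper is above the blue lid, which sits at crop (265,370), and it is aligned. The measured pose matches the commanded one, so I'll descend and grip.

```bash
python3 -m inch '[0,0,0,0,0,0.06,1, 0,0,0,0,0,0.11,1, 0,0,0,0,0,0.13,1, 0,0,0,0,0,0.13,1, 0,0,0,0,0,0.13,1, 0,0,0,0,0,0.13,-1, 0,0,0,0,0,0.13,-1, 0,0,0,0,0,0.13,-1]'
python3 -m inch '[0,0,0,0,0,0,-1,0,0,0,0,0,0,-1,0,0,0,0,0,0,-1,0,0,0,0,0,0,-1,0,0,0,0,0,0,-1,0,0,0,0,0,0,-1,0,0,0,0,0,-0.02,-1,0,0,0,0,0,-0.05,-1]'
# commanded now: z = .100-.078+.03=.052
python3 w.py .450 .2532 .052 165.5 .450 .2532 .17 165.5
python3 w.py .450 .2532 .172 165.5 .575 -.0128 .172 186.5
```

```text
time: 2.55
tcp_pos: [0.4508, 0.2537, 0.0228]
tool_rot: [179.9, 0.1, 165.5]
wrist_force: [-0.3, 0.8, 0.1]
finger_gap: 0.804
grasp_force: 0.0
time: 3.35
tcp_pos: [0.4489, 0.2529, 0.0511]
tool_rot: [-179.9, -0.1, 165.5]
wrist_force: [0.3, 0.9, -0.6]
finger_gap: 0.21
grasp_force: 29.8
az -0.0000  t 0.0000 0.0000 -0.1967 dist 0.11800000000000002
az -0.1167  t -0.3127 -0.3770 -0.0000 dist 0.2939064477006246
```

```bash
python3 -m inch '[0,0,0,0,0,-0.08,-1,0,0,0,0,0,-0.15,-1,0,0,0,0,0,-0.2,-1,0,0,-0.04,-0.07,-0.09,-0.2,-1,0,0,-0.08,-0.14,-0.17,-0.2,-1,0,0,-0.11,-0.21,-0.25,-0.2,-1,0,0,-0.1167,-0.28,-0.34,-0.2,-1,0,0,-0.1167,-0.3127,-0.377,-0.2,-1]'
# settle while lowering to .14
python3 -m inch '[0,0,0,0,0,0,-1,0,0,0,0,0,0,-1,0,0,0,0,0,0,-1,0,0,0,0,0,0.02,-1,0,0,0,0,0,0.05,-1,0,0,0,0,0,0.07,-1,0,0,0,0,0,0.07,-1,0,0,0,0,0,0.07,-1]'
python3 - <<'E'
from h import *
a=ctrl.snapshot("top")[:,:,::-1];b=ctrl.snapshot("side")[:,:,::-1]
cv2.imwrite("pics/a4.png",a);cv2.imwrite("pics/b4.png",b)
f=lambda i,x,y,w,h:cv2.resize(i[y:y+h,x:x+w],None,fx=5,fy=5,interpolation=cv2.INTER_CUBIC)
cv2.imwrite("pics/c4.png",np.hstack([f(a,250,145,80,100),f(b,240,155,80,100)]))
E
```

```text
time: 4.15
tcp_pos: [0.5561, 0.0266, 0.1726]
tool_rot: [-180.0, 0.1, -173.5]
wrist_force: [0.4, -0.2, -0.8]
finger_gap: 0.206
grasp_force: 29.8
time: 4.95
tcp_pos: [0.5552, 0.0291, 0.1292]
tool_rot: [180.0, -0.1, -173.4]
wrist_force: [-0.0, -0.4, -0.1]
finger_gap: 0.211
grasp_force: 29.8
```

View pics/c4.png

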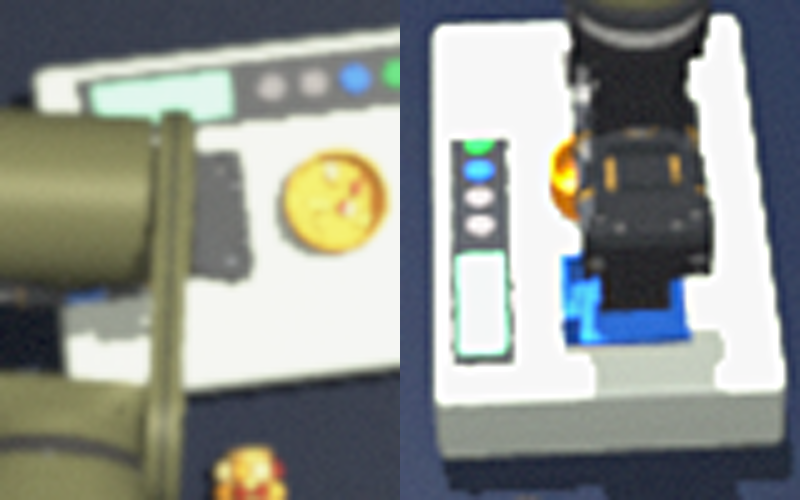

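The gripper stopped short because of the per-row step limit; the lid is at side-crop (645,310), still towards the near end of the tester. I'll average several readings to get the true pose.

```bash
cat > avg.py <<'E'
from h import *
L=[]
for i in range(10): ctrl.snapshot("side"); s=ctrl.sense(); L.append([*s["tcp_pos"],*(s["tool_rot"]%360),*s["wrist_force"],s["finger_gap"]])
L=np.array(L);print(L.mean(0).round(4),L.std(0).round(4)[:3],s["time"])
E
python3 avg.py; python3 w.py .5562 .0269 .13 186.5 .575 -.0128 .13 186.5
```

```text
[ 5.559000e-01  2.850000e-02  1.302000e-01  1.800095e+02  5.350000e-02
  1.865022e+02  1.801000e-01 -2.241000e-01 -1.104900e+00  2.088000e-01] [0.0002 0.0001 0.0004] 5.55
az -0.0000  t -0.0236 -0.0693 -0.0000 dist 0.04392641574269402
```

Run:
```python
from h import *
b=lambda u,v:(240+(u-400+.5)/5-.5,155+(v+.5)/5-.5)
g=lambda u,v:(240+(u+.5)/3.3-.5,140+(v+.5)/3.3-.5)
f=lambda u,v:(180+(u+.5)/4-.5,140+(v+.5)/4-.5)
r=np.radians(6.5);ex=np.array([np.cos(r),np.sin(r)]);ey=np.array([-np.sin(r),np.cos(r)])
T=np.array([.5559,.0285])
for p,s in(((565,343),1),((691,340),-1)):
    q=plane("side",b(*p),.1182);print("lid corner",q,"pred",T+s*.03*ex+.03*ey)
for T in([.575,-.0128],[.5755,-.0135]):
  T=np.array(T)
  c=np.array([T+a*.027*ex+d*.027*ey for a,d in((1,1),(-1,1),(1,-1),(-1,-1))])
  P=[[*c[0],.06],[*c[1],.06],[*c[2],.085],[*c[3],.085]]
  print("cell side px crop",((proj("side",P)-[240,140]+.5)*3.3-.5).round(1).tolist(),"picked (109,278),(166,276),(107,219),(164,216)")
  P=[[*k,.085] for k in c]
  print("cell top",((proj("top",P)-[180,140]+.5)*4-.5).round(1).tolist())
a=cv2.imread("pics/top0.png");b=cv2.imread("pics/side0.png")
k=lambda i,x,y:cv2.resize(i[y:y+32,x:x+32],None,fx=12,fy=12,interpolation=cv2.INTER_CUBIC)
cv2.imwrite("pics/c5.png",np.hstack([k(a,265,172),k(b,265,197)]))
```

```text
lid corner [0.59249055 0.06953183] pred [0.58231106 0.06170325]
lid corner [0.52387406 0.06334048] pred [0.52269675 0.05491106]
cell side px crop [[107.4, 279.2], [169.1, 276.7], [104.6, 215.9], [165.5, 213.5]] picked (109,278),(166,276),(107,219),(164,216)
cell top [[364.1, 165.3], [372.6, 238.9], [437.9, 156.8], [446.6, 230.3]]
cell side px crop [[106.9, 278.6], [168.6, 276.1], [104.1, 215.3], [164.9, 212.9]] picked (109,278),(166,276),(107,219),(164,216)
cell top [[365.1, 164.6], [373.6, 238.2], [438.9, 156.1], [447.6, 229.6]]
```

View pics/c5.png

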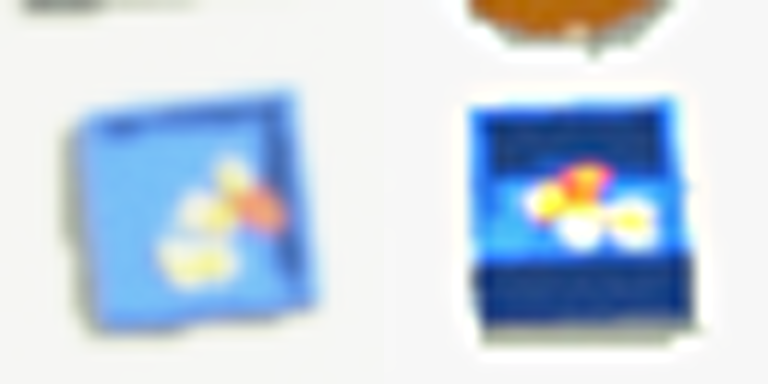

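The square cell's rim corners are at (83,120), (290,92), (316,303) and (97,328) in the left crop. In the right crop they are at (470,108), (674,102), (690,256) and (474,262), with the bottom edge at (480,325)–(692,322).

Run:
```python
from h import *
a=lambda u,v:(265+(u+.5)/12-.5,172+(v+.5)/12-.5)
b=lambda u,v:(265+(u-384+.5)/12-.5,197+(v+.5)/12-.5)
A=np.array([plane("top",a(*p),.085) for p in((83,120),(290,92),(316,303),(97,328))])
B=np.array([plane("side",b(*p),.085) for p in((470,108),(674,102),(690,256),(474,262))])
D=np.array([plane("side",b(*p),.06) for p in((480,325),(692,322))])
print(A.round(4),A.mean(0));print(B.round(4),B.mean(0));print(D)
r=np.radians(6.5);ey=np.array([-np.sin(r),np.cos(r)]);print("side bottom->centre",D.mean(0)-.027*ey)
# lids/bench in side vs top agreement earlier: amber top(.6094,.2412) side(.6091,.2425); blue top(.4502,.2532) side(.4500,.2530)
```

```text
[[ 0.597   0.0148]
 [ 0.6038 -0.0354]
 [ 0.5524 -0.0415]
 [ 0.5465  0.0114]] [ 0.57492228 -0.01268674]
[[ 0.6037 -0.0346]
 [ 0.5542 -0.0395]
 [ 0.5476  0.0132]
 [ 0.5986  0.0181]] [ 0.57602576 -0.01072413]
[[0.59793942 0.01448255]
 [0.54712206 0.0105914 ]]
side bottom->centre [ 0.57558723 -0.01428947]
```

```bash
python3 w.py .5559 .0285 .1302 186.5 .5752 -.0125 .109 186.5
python3 w.py 0 0 .109 186.5 0 0 .101 186.5
```

```text
az -0.0000  t -0.0242 -0.0715 0.0353 dist 0.05002929142012711
az -0.0000  t 0.0000 0.0000 0.0133 dist 0.007999999999999993
```

```bash
python3 -m inch '[0,0,0,-0.012,-0.036,0,-1,0,0,0,-0.0242,-0.0715,0,-1,0,0,0,-0.0242,-0.0715,0,-1,0,0,0,-0.0242,-0.0715,0.0353,-1,0,0,0,-0.0242,-0.0715,0.0353,-1,0,0,0,-0.0242,-0.0715,0.0353,-1,0,0,0,-0.0242,-0.0715,0.0353,-1,0,0,0,-0.0242,-0.0715,0.0353,-1]'
python3 avg.py
python3 -m inch '[0,0,0,0,0,0.003,-1,0,0,0,0,0,0.006,-1,0,0,0,0,0,0.009,-1,0,0,0,0,0,0.0133,-1,0,0,0,0,0,0.0133,-1,0,0,0,0,0,0.0133,-1,0,0,0,0,0,0.0133,-1,0,0,0,0,0,0.0133,-1]'
python3 avg.py
```

```text
time: 6.35
tcp_pos: [0.5751, -0.0124, 0.1088]
tool_rot: [-180.0, 0.0, -173.5]
wrist_force: [0.6, -1.1, 1.4]
finger_gap: 0.205
grasp_force: 30.0
[ 5.751000e-01 -1.240000e-02  1.088000e-01  1.799979e+02  3.590000e-02
  1.865032e+02  5.566000e-01 -7.673000e-01  1.901600e+00  2.082000e-01] [0. 0. 0.] 6.85
time: 7.65
tcp_pos: [0.5755, -0.0125, 0.1083]
tool_rot: [-180.0, -0.0, -173.5]
wrist_force: [-19.3, 1.6, 35.9]
finger_gap: 0.206
grasp_force: 30.0
[ 5.755000e-01 -1.250000e-02  1.083000e-01  1.800092e+02  3.599887e+02
  1.865221e+02 -1.832890e+01  9.240000e-01  3.599840e+01  2.077000e-01] [0. 0. 0.] 8.15
```

```bash
python3 -c "
from cell import ctrl;s=ctrl.sense();print(s['ft_torque'],s['wrist_force'])"
python3 -m inch '[0,0,0,0,0,-0.011,-1,0,0,0,0,0,-0.011,-1,0,0,0,0,0,-0.011,-1,0,0,0,0,0,-0.011,-1,0,0,0,0,0,-0.011,-1,0,0,0,0,0,-0.011,-1,0,0,0,0,0,-0.011,-1,0,0,0,0,0,-0.011,-1]'
python3 - <<'E'
from h import *
s=ctrl.sense();print(s['ft_torque'],s['wrist_force'],s['tcp_pos'])
b=ctrl.snapshot("side")[:,:,::-1]
crop("side",255,175,60,60,10,"pics/s6.png",b)
E
```

```text
[ 0.32589456  3.23206386 -0.02331867] [-18.85499995   1.9254418   35.55055392]
time: 8.95
tcp_pos: [0.5755, -0.0125, 0.1086]
tool_rot: [180.0, 0.1, -173.5]
wrist_force: [-3.0, 0.7, 10.6]
finger_gap: 0.207
grasp_force: 30.0
[0.16599081 0.4398951  0.0237562 ] [-2.96915426  0.74006534 10.60296413] [ 0.57550744 -0.01246396  0.10861528]
```

View pics/s6.png

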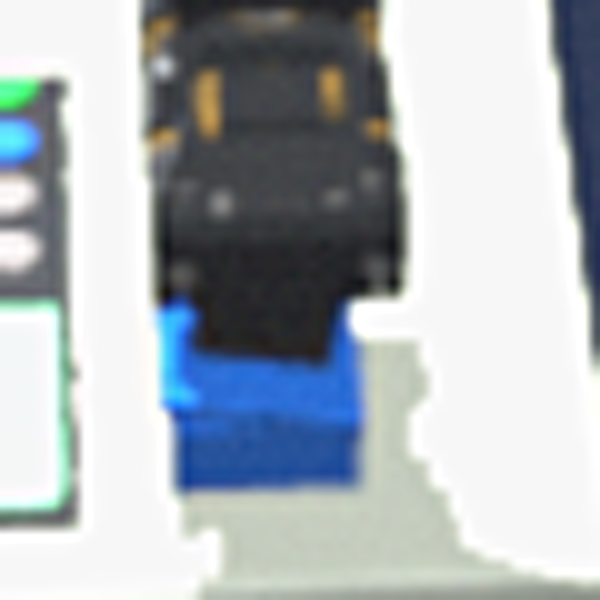

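Run:
```python
from h import *
c=lambda u,v:(255+(u+.5)/10-.5,175+(v+.5)/10-.5)
for p,z in(((165,405),.097),((361,423),.097),((178,488),.06),((358,488),.06)): print(p,z,plane("side",c(*p),z).round(4))
r=np.radians(6.5);ex=np.array([np.cos(r),np.sin(r)]);ey=np.array([-np.sin(r),np.cos(r)])
T=np.array([.5755,-.0125])
P=[[*(T+s*.03*ex+.03*ey),.097] for s in(1,-1)]+[[*(np.array([.5752,-.0125])+s*.027*ex+.027*ey),.06] for s in(1,-1)]
print(((proj("side",P)-[255,175]+.5)*10-.5).round(0).tolist())
```

```text
(165, 405) 0.097 [0.6013 0.0169]
(361, 423) 0.097 [0.5455 0.021 ]
(178, 488) 0.06 [0.5986 0.0134]
(358, 488) 0.06 [0.5467 0.0105]
[[162.0, 414.0], [374.0, 406.0], [176.0, 498.0], [363.0, 490.0]]
```

The lid's +x edge caught on the rim: the force is toward -x and the contact is about 15 mm to +x. In the crop the flange's front edge slopes from (165,405) to (361,423), so the lid may be tilted in the grip. I'll lift it clear over the dark bench and measure it by code.

```bash
python3 -m inch '[0,0,0,0,0,-0.07,-1,0,0,0,0,0.05,-0.07,-1,0,0,0,0,0.13,-0.07,-1,0,0,0,0,0.16,-0.07,-1,0,0,0,0,0.16,-0.07,-1,0,0,0,0,0.16,-0.07,-1,0,0,0,0,0.16,-0.07,-1,0,0,0,0,0.16,-0.07,-1]'
python3 avg.py
cat > fit.py <<'E'
from h import *
import sys
from scipy.optimize import least_squares
from scipy.spatial.transform import Rotation as Ro
im=ctrl.snapshot("side")[:,:,::-1]; cv2.imwrite("pics/fit.png",im)
T=ctrl.sense()["tcp_pos"];yaw=ctrl.sense()["tool_rot"][2]-180
big=cv2.resize(im,None,fx=4,fy=4,interpolation=cv2.INTER_CUBIC);hs=cv2.cvtColor(big,cv2.COLOR_BGR2HSV)
m=cv2.inRange(hs,np.array((98,170,90)),np.array((122,255,255)))
pc=proj("side",[[T[0],T[1],T[2]-.01]])[0]
ks=[k for k in cv2.findContours(m,cv2.RETR_EXTERNAL,cv2.CHAIN_APPROX_NONE)[0] if cv2.contourArea(k)>800]
k=min(ks,key=lambda k:np.linalg.norm(k.mean((0,1))/4-pc)); k=k[:,0]/4-.375
print("pred",pc,"contour",k.min(0),k.max(0),len(k))
h=cv2.convexHull(k.astype(np.float32))[:,0]
pg=cv2.approxPolyDP(h.reshape(-1,1,2),1.2,True)[:,0];print(pg.round(1).tolist())
for (t,y) in((0,0),):
    R=Ro.from_euler("xyz",[0,0,yaw],degrees=True)
    P=np.array([[sx*.03,sy*.03,zz] for zz in(.010,.016) for sx,sy in((1,1),(-1,1),(-1,-1),(1,-1))])
    print("predicted corners (bottom: ++,-+,--,+-; top same)",proj("side",R.apply(P)+T-[0,0,.022]).round(1).tolist())
E
python3 fit.py
```

```text
time: 9.8
tcp_pos: [0.5639, 0.0819, 0.1486]
tool_rot: [-180.0, -0.0, -173.6]
wrist_force: [0.6, 0.0, -0.9]
finger_gap: 0.211
grasp_force: 30.0
[ 5.641000e-01  8.240000e-02  1.491000e-01  1.800017e+02  1.079978e+02
  1.864628e+02 -1.410000e-01  3.005000e-01 -8.084000e-01  2.090000e-01] [0.     0.0003 0.0001] 10.3
pred [282.65607283 221.71758958] contour [272.125 218.875] [292.125 231.625] 266
[[272.6000061035156, 219.10000610351562], [290.8999938964844, 219.89999389648438], [291.8999938964844, 231.60000610351562], [272.8999938964844, 229.89999389648438]]
predicted corners (bottom: ++,-+,--,+-; top same) [[271.9, 230.8], [294.6, 229.9], [293.1, 214.0], [271.1, 214.8], [271.9, 229.2], [294.6, 228.3], [293.1, 212.4], [271.1, 213.3]]
```

The lid is tilted about 7° about tool y and appears about 2 mm toward +x. I'll set it back on its old, free spot on the bench to level it, then re-grip.

```bash
python3 w.py .5641 .0824 .149 186.5 .450 .2532 .0275 186.5
```

```text
az -0.0000  t 0.1567 0.3044 0.2025 dist 0.23864974334786115
```

```bash
python3 -m inch '[0,0,0,0.036,0.071,0,-1,0,0,0,0.072,0.142,0,-1,0,0,0,0.108,0.213,0,-1,0,0,0,0.144,0.284,0.0,-1,0,0,0,0.1567,0.3044,0.05,-1,0,0,0,0.1567,0.3044,0.12,-1,0,0,0,0.1567,0.3044,0.18,-1,0,0,0,0.1567,0.3044,0.2025,-1]'
python3 -m inch '[0,0,0,0,0,0,-1,0,0,0,0,0,0,-1,0,0,0,0,0,0,-1,0,0,0,0,0,0,-0.3,0,0,0,0,0,0,-0.1,0,0,0,0,0,0,0.2,0,0,0,0,0,0.005,0.4,0,0,0,0,0,0.0075,0.4]'
python3 avg.py; python3 fit.py
```

```text
time: 11.15
tcp_pos: [0.4506, 0.2538, 0.0273]
tool_rot: [-179.9, 0.1, -173.4]
wrist_force: [2.5, -4.4, 24.1]
finger_gap: 0.208
grasp_force: 30.0
time: 11.95
tcp_pos: [0.4498, 0.2536, 0.0228]
tool_rot: [-180.0, -0.0, -173.5]
wrist_force: [0.5, -0.4, 0.1]
finger_gap: 0.57
grasp_force: 0.0
[ 4.498000e-01  2.537000e-01  2.290000e-02  1.800040e+02  1.799864e+02
  1.865030e+02 -2.351000e-01  3.560000e-02 -1.847000e-01  6.824000e-01] [0.0002 0.0001 0.0002] 12.45
pred [322.58077745 304.24607731] contour [272.375 205.375] [289.375 222.875] 286
[[287.6000061035156, 205.39999389648438], [289.3999938964844, 221.89999389648438], [273.3999938964844, 222.89999389648438], [272.3999938964844, 206.10000610351562]]
predicted corners (bottom: ++,-+,--,+-; top same) [[312.1, 315.0], [335.4, 313.9], [332.6, 294.8], [310.0, 295.8], [312.2, 313.6], [335.6, 312.5], [332.8, 293.4], [310.1, 294.5]]
```

```bash
sed -i 's/m=cv2.inRange.*/bb=big.astype(int); m=((bb[:,:,0]-bb[:,:,2]>60)*255).astype(np.uint8)/' fit.py; python3 fit.py
```

```text
pred [322.59269177 304.25246963] contour [308.875 293.625] [320.625 315.625] 228
[[310.8999938964844, 293.6000061035156], [320.3999938964844, 311.1000061035156], [319.8999938964844, 315.1000061035156], [313.1000061035156, 315.6000061035156], [310.8999938964844, 313.8999938964844], [308.8999938964844, 298.8999938964844]]
predicted corners (bottom: ++,-+,--,+-; top same) [[312.1, 315.0], [335.5, 313.9], [332.6, 294.8], [310.0, 295.8], [312.2, 313.6], [335.6, 312.5], [332.8, 293.4], [310.1, 294.5]]
```

Run:
```python
import cv2
im=cv2.imread("pics/fit.png").astype(int)
for v in (296,300,304,308,310,312,314,316,318):
    print(v,(im[v,303:343,0]-im[v,303:343,2]).tolist())
```

```text
296 [39, 37, 40, 37, 36, 29, 79, 144, 121, 158, 63, -5, 0, 3, 3, 3, 4, 5, 5, 8, 5, 5, 5, 5, 5, 5, 6, 6, 5, 5, 5, 6, 6, 4, 3, 5, 5, 6, 6, 2]
300 [38, 38, 35, 39, 35, 29, 59, 179, 152, 154, 118, -23, -3, 4, 4, 2, 0, 1, 5, 4, 6, 3, 5, 6, 7, 6, 5, 6, 4, 4, 4, 4, 2, 1, 5, 5, 6, 6, 5, 6]
304 [37, 38, 38, 39, 37, 39, 28, 89, 166, 130, 147, 177, 51, -7, 2, 5, 4, 2, 3, 6, 5, 6, 7, 7, 3, 6, 6, 6, 6, 8, 4, 6, 5, 4, 6, 5, 7, 5, 6, 5]
308 [40, 36, 39, 38, 39, 36, 27, 72, 165, 133, 134, 171, 58, -12, -3, 2, 1, 0, 2, 1, 3, 3, 2, 2, 5, 3, 0, 4, 6, -5, 1, 0, 1, 8, 2, 1, 3, 2, 0, 2]
310 [38, 38, 39, 38, 39, 38, 31, 47, 179, 153, 125, 157, 89, 24, 19, 27, 11, 10, 1, -1, 2, 7, 2, 4, 4, 1, 3, 32, 60, 59, 57, 50, 25, 5, 5, 12, 17, 24, 28, 26]
312 [38, 38, 40, 37, 39, 38, 35, 32, 114, 159, 122, 125, 138, 160, 165, 150, 152, 123, 31, -3, -1, -3, -3, 1, -1, 5, 41, 121, 176, 174, 177, 176, 135, 37, 15, 19, 22, 22, 20, 25]
314 [38, 38, 39, 38, 39, 37, 37, 31, 74, 175, 154, 159, 159, 173, 158, 139, 141, 112, 42, 25, 22, 20, 31, 40, 25, 25, 40, 74, 83, 84, 97, 99, 87, 25, 21, 22, 20, 25, 21, 24]
316 [36, 37, 36, 39, 39, 39, 37, 38, 35, 29, 19, 16, 20, 24, 17, 17, 21, 20, 20, 20, 25, 19, 24, 28, 23, 23, 21, 19, 15, 16, 18, 16, 20, 19, 17, 21, 25, 22, 21, 23]
318 [37, 40, 39, 39, 36, 39, 39, 35, 37, 34, 25, 19, 23, 21, 20, 22, 21, 20, 21, 20, 25, 21, 24, 21, 23, 19, 22, 21, 16, 22, 20, 19, 23, 20, 19, 25, 21, 23, 24, 22]
```

The side-camera edges put the lid about 1.9 mm to +x of the tool centre. I'll shift, re-grip, lift and go back over the cell.

```bash
python3 -m inch '[0,0,0,-0.0032,-0.0004,0,0.4,0,0,0,-0.0032,-0.0004,0,0.4,0,0,0,-0.0032,-0.0004,0,0.4,0,0,0,-0.0032,-0.0004,0,-1,0,0,0,-0.0032,-0.0004,0,-1,0,0,0,-0.0032,-0.0004,0,-1,0,0,0,-0.0032,-0.0004,0,-1,0,0,0,-0.0032,-0.0004,0,-1]'
python3 avg.py
python3 -m inch '[0,0,0,0,0,-0.01,-1,0,0,0,0,0,-0.05,-1,0,0,0,0,0,-0.1,-1,0,0,0,0,0,-0.16,-1,0,0,0,0,0,-0.19,-1,0,0,0,0,0,-0.19,-1,0,0,0,0,0,-0.19,-1,0,0,0,0,0,-0.19,-1]'
python3 w.py .4517 .2535 .137 186.5 .5747 -.0125 .137 186.5
```

```text
time: 13.35
tcp_pos: [0.4518, 0.2537, 0.0231]
tool_rot: [-180.0, -0.0, -173.5]
wrist_force: [-1.0, 0.2, 0.5]
finger_gap: 0.337
grasp_force: 0.0
[4.518000e-01 2.537000e-01 2.310000e-02 1.799980e+02 2.159996e+02
 1.865022e+02 1.627000e-01 4.000000e-01 3.030000e-02 2.210000e-01] [0. 0. 0.] 13.85
time: 14.65
tcp_pos: [0.4506, 0.2531, 0.1351]
tool_rot: [-179.9, -0.2, -173.5]
wrist_force: [0.1, 0.2, -1.0]
finger_gap: 0.208
grasp_force: 30.0
az -0.0000  t -0.1535 -0.4637 -0.0000 dist 0.2930614270080592
```

```bash
python3 avg.py; python3 -m inch '[0,0,0,-0.025,-0.077,0,-1,0,0,0,-0.051,-0.154,0,-1,0,0,0,-0.076,-0.231,0,-1,0,0,0,-0.102,-0.308,0,-1,0,0,0,-0.127,-0.385,0,-1,0,0,0,-0.1535,-0.4637,0,-1,0,0,0,-0.1535,-0.4637,0,-1,0,0,0,-0.1535,-0.4637,0,-1]'
python3 avg.py; python3 fit.py
```

```text
[ 4.513000e-01  2.534000e-01  1.360000e-01  1.800313e+02  3.598977e+02
  1.865017e+02 -2.020000e-02 -6.380000e-02 -9.466000e-01  2.105000e-01] [0.0004 0.0002 0.0007] 15.15
time: 15.95
tcp_pos: [0.575, -0.0132, 0.1369]
tool_rot: [180.0, -0.0, -173.6]
wrist_force: [0.6, 0.8, -0.2]
finger_gap: 0.21
grasp_force: 30.0
[ 5.745000e-01 -1.140000e-02  1.370000e-01  1.799879e+02  1.799885e+02
  1.865744e+02 -2.369000e-01  7.110000e-02 -9.618000e-01  2.091000e-01] [0.0001 0.0004 0.0001] 16.45
pred [280.97653554 200.71070023] contour [270.875 196.375] [291.875 223.375] 384
[[271.8999938964844, 196.39999389648438], [291.1000061035156, 197.60000610351562], [291.8999938964844, 206.60000610351562], [289.6000061035156, 222.89999389648438], [272.8999938964844, 223.10000610351562]]
predicted corners (bottom: ++,-+,--,+-; top same) [[270.8, 209.0], [292.2, 208.1], [290.9, 193.7], [270.0, 194.5], [270.7, 207.4], [292.3, 206.6], [290.9, 192.1], [270.0, 192.9]]
```

```bash
python3 -m inch '[0,0,0,0,-0.0018,0.02,-1,0,0,0,0,-0.0018,0.042,-1,0,0,0,0,-0.0018,0.042,-1,0,0,0,0,-0.0018,0.046,-1,0,0,0,0,-0.0018,0.05,-1,0,0,0,0,-0.0018,0.053,-1,0,0,0,0,-0.0018,0.053,-1,0,0,0,0,-0.0018,0.053,-1]'
python3 -c "
from cell import ctrl;s=ctrl.sense();print(s['ft_torque'],s['wrist_force'])"
```

```text
time: 17.3
tcp_pos: [0.5752, -0.0135, 0.1052]
tool_rot: [-180.0, 0.0, -173.5]
wrist_force: [0.6, -0.7, -1.3]
finger_gap: 0.205
grasp_force: 30.0
[ 0.04048631 -0.18522948  0.02899959] [ 0.64889572 -0.70729499 -1.33000502]
```

It's in with no force. I'll push it home.

```bash
python3 -m inch '[0,0,0,0,0,0.004,-1,0,0,0,0,0,0.008,-1,0,0,0,0,0,0.012,-1,0,0,0,0,0,0.014,-1,0,0,0,0,0,0.0155,-1,0,0,0,0,0,0.0155,-1,0,0,0,0,0,0.0155,-1,0,0,0,0,0,0.0155,-1]'
```

```text
time: 18.1
tcp_pos: [0.5754, -0.0134, 0.0981]
tool_rot: [-180.0, 0.0, -173.5]
wrist_force: [-4.4, 0.9, 10.3]
finger_gap: 0.209
grasp_force: 30.0
```

The TCP is at 0.0981, so the lid origin is at 0.075, fully home. I'll release and rise.

```bash
python3 -m inch '[0,0,0,0,0,0,-0.4,0,0,0,0,0,0,-0.2,0,0,0,0,0,0,-0.2,0,0,0,0,0,-0.02,-0.2,0,0,0,0,0,-0.08,0,0,0,0,0,0,-0.13,0,0,0,0,0,0,-0.13,0,0,0,0,0,0,-0.13,0.2]'
python3 avg.py
python3 w.py .5752 -.0132 .174 186.5 .6095 .2413 .174 186.5
```

```text
time: 18.9
tcp_pos: [0.5756, -0.0135, 0.1755]
tool_rot: [-180.0, 0.1, -173.5]
wrist_force: [-1.0, 0.0, -0.2]
finger_gap: 0.541
grasp_force: 0.0
[ 5.744000e-01 -1.330000e-02  1.729000e-01  1.799757e+02  3.598955e+02
  1.865016e+02 -3.828000e-01 -1.879000e-01 -3.680000e-02  5.952000e-01] [0.0003 0.     0.0005] 19.4
az -0.0000  t -0.1048 0.4150 -0.0000 dist 0.2568009735184039
```

```bash
python3 -m inch '[0,0,0,-0.018,0.07,0,0.2,0,0,0,-0.036,0.14,0,0.2,0,0,0,-0.054,0.21,0,0.2,0,0,0,-0.072,0.28,0,0.2,0,0,0,-0.09,0.35,0,0.2,0,0,0,-0.1048,0.415,0,0.2,0,0,0,-0.1048,0.415,0,0.2,0,0,0,-0.1048,0.415,0.05,0.2]'
python3 avg.py
```

```text
time: 20.2
tcp_pos: [0.6124, 0.2431, 0.1488]
tool_rot: [179.9, 0.5, -173.4]
wrist_force: [0.7, 0.3, 1.0]
finger_gap: 0.601
grasp_force: 0.0
[ 6.090000e-01  2.405000e-01  1.435000e-01  1.800194e+02  1.799401e+02
  1.864802e+02 -2.164000e-01 -1.347000e-01 -1.713000e-01  5.995000e-01] [0.0012 0.0003 0.0023] 20.7
```

Descend to z 0.023 and check the flange position relative to the tool before gripping.

```bash
python3 -m inch '[0,0,0,0,0,0.07,0.2,0,0,0,0,0,0.14,0.2,0,0,0,0,0,0.18,0.2,0,0,0,0,0,0.2,0.2,0,0,0,0,0,0.2,0.2,0,0,0,0,0,0.2,0.2,0,0,0,0,0,0.2,0.2,0,0,0,0,0,0.2,0.2]'
python3 avg.py
python3 - <<'E'
from h import *
im=ctrl.snapshot("side")[:,:,::-1]; cv2.imwrite("pics/am.png",im)
T=ctrl.sense()["tcp_pos"];a=np.radians(np.arange(0,360,5))
P=np.c_[T[0]+.033*np.cos(a),T[1]+.033*np.sin(a),np.full(72,.013)]
Q=proj("side",P);print("pred extents",Q.min(0).round(1),Q.max(0).round(1))
d=im.astype(int);d=d[:,:,2]-d[:,:,0]
for v in range(288,314,2): print(v,d[v,244:282].tolist())
E
```

```text
time: 21.5
tcp_pos: [0.6107, 0.2415, 0.0262]
tool_rot: [180.0, 0.2, -173.5]
wrist_force: [0.4, 0.0, -0.3]
finger_gap: 0.599
grasp_force: 0.0
[ 6.096000e-01  2.412000e-01  2.460000e-02  1.799920e+02  1.080494e+02
  1.865043e+02 -9.770000e-02 -6.610000e-02 -9.250000e-02  5.994000e-01] [0.0004 0.0001 0.0006] 22.0
pred extents [249.4 287.4] [274.6 307.9]
288 [-43, -41, -40, -16, -5, -5, -4, -5, -6, -7, -5, -7, -7, -9, -6, -4, -8, -6, -4, -4, -6, -7, -5, -5, -8, -6, -8, -6, -7, -7, -6, -4, -11, -24, -23, -36, -46, -44]
290 [-40, -42, -36, -8, -3, -5, -4, -3, -3, -6, -7, -7, -6, -6, -5, -5, -9, -5, -5, -7, -7, -7, -6, -4, -6, -5, -5, 0, -2, -3, -6, -4, -14, -24, -24, -27, -35, -42]
292 [-42, -43, -35, -12, -3, -3, 4, 6, 7, -1, -8, -5, -4, -4, -6, -6, -6, -6, -4, -5, -7, -4, -6, -5, -6, -7, -5, -3, -3, -5, -8, -6, -12, -24, -27, -24, -35, -40]
294 [-42, -43, -37, -11, -3, -2, -3, -4, -5, -6, -3, 3, 0, -5, -7, -7, -6, -5, -9, -4, -6, -7, -7, -3, -1, -3, -5, -4, -5, -5, -7, -5, -10, -23, -25, -25, -34, -42]
296 [-41, -42, -43, -26, -4, -2, -3, 0, -2, -3, -6, -6, -5, -5, -6, -6, -8, -7, -5, -6
[... 830 characters left out ...]
, 233, 230, 227, 221, 227, 218, 235, 230, 222, 234, 247, 206, 103, 24, -27, -33, -29, -25, -24, -24, -26, -23, -25, -23]
308 [-39, -37, -42, -43, -41, -41, -42, -44, -42, -37, -24, 5, 60, 115, 144, 164, 187, 189, 187, 189, 172, 146, 102, 50, 20, -13, -31, -30, -25, -25, -23, -24, -25, -26, -23, -23, -24, -23]
310 [-39, -38, -39, -41, -42, -43, -44, -42, -42, -40, -40, -30, -31, -34, -36, -32, -27, -27, -26, -25, -26, -31, -35, -28, -26, -24, -24, -24, -25, -22, -23, -25, -25, -26, -25, -26, -25, -25]
312 [-40, -38, -39, -41, -39, -42, -42, -42, -41, -43, -40, -41, -29, -23, -25, -23, -24, -24, -24, -27, -23, -21, -25, -23, -25, -26, -22, -22, -24, -24, -24, -23, -23, -25, -24, -23, -25, -23]
```

The lid is about 1 mm to +x of the tool. I'll shift, grip and lift.

```bash
python3 -m inch '[0,0,0,-0.0017,0,0.002,0.2,0,0,0,-0.0017,0,0.002,0.2,0,0,0,-0.0017,0,0.002,-1,0,0,0,-0.0017,0,0.002,-1,0,0,0,-0.0017,0,0.002,-1,0,0,0,-0.0017,0,0.002,-1,0,0,0,-0.0017,0,0.002,-1,0,0,0,-0.0017,0,0.002,-1]'
python3 avg.py
python3 -m inch '[0,0,0,0,0,0,-1,0,0,0,0,0,-0.02,-1,0,0,0,0,0,-0.08,-1,0,0,0,0,0,-0.14,-1,0,0,0,0,0,-0.19,-1,0,0,0,0,0,-0.19,-1,0,0,0,0,0,-0.19,-1,0,0,0,0,0,-0.19,-1]'
python3 avg.py
```

```text
time: 22.85
tcp_pos: [0.6103, 0.2412, 0.0228]
tool_rot: [180.0, 0.0, -173.5]
wrist_force: [0.5, 0.2, 0.5]
finger_gap: 0.246
grasp_force: 30.0
[ 6.103000e-01  2.413000e-01  2.280000e-02  1.799979e+02  3.600230e+01
  1.865027e+02  2.000000e-02  1.597000e-01 -2.610000e-02  2.469000e-01] [0. 0. 0.] 23.35
time: 24.15
tcp_pos: [0.609, 0.2408, 0.1348]
tool_rot: [-180.0, -0.2, -173.5]
wrist_force: [0.3, -0.1, -1.3]
finger_gap: 0.249
grasp_force: 30.0
[ 6.096000e-01  2.410000e-01  1.354000e-01  1.800242e+02  3.598730e+02
  1.865008e+02  3.910000e-02 -5.800000e-03 -1.026300e+00  2.457000e-01] [0.0005 0.0002 0.0009] 24.65
```

```bash
python3 w.py .6103 .2413 .1368 186.5 .5869 -.1175 .19 186.5
```

```text
az -0.0000  t 0.1064 -0.5897 -0.0887 dist 0.36347660172286195
```

```bash
python3 -m inch '[0,0,0,0.002,-0.012,-0.08,-1,0,0,0,0.015,-0.084,-0.0887,-1,0,0,0,0.028,-0.16,-0.0887,-1,0,0,0,0.042,-0.235,-0.0887,-1,0,0,0,0.055,-0.31,-0.0887,-1,0,0,0,0.069,-0.385,-0.0887,-1,0,0,0,0.083,-0.46,-0.0887,-1,0,0,0,0.096,-0.535,-0.0887,-1]'
python3 -m inch '[0,0,0,0.0104,-0.0547,0,-1,0,0,0,0.0104,-0.0547,0,-1,0,0,0,0.0104,-0.0547,0,-1,0,0,0,0.0104,-0.0547,0,-1,0,0,0,0.0104,-0.0547,0.05,-1,0,0,0,0.0104,-0.0547,0.085,-1,0,0,0,0.0104,-0.0547,0.085,-1,0,0,0,0.0104,-0.0547,0.085,-1]'
python3 avg.py
```

```text
time: 25.45
tcp_pos: [0.5891, -0.086, 0.1904]
tool_rot: [-180.0, 0.0, -173.5]
wrist_force: [1.3, -0.5, -0.6]
finger_gap: 0.244
grasp_force: 30.0
time: 26.25
tcp_pos: [0.587, -0.1164, 0.139]
tool_rot: [180.0, -0.0, -173.4]
wrist_force: [0.5, -0.4, -0.8]
finger_gap: 0.248
grasp_force: 30.0
[ 5.876000e-01 -1.175000e-01  1.403000e-01  1.800421e+02  1.018000e-01
  1.865252e+02  7.990000e-02 -1.590000e-02 -7.303000e-01  2.467000e-01] [0.0004 0.0003 0.0005] 26.75
```

```bash
python3 -m inch '[0,0,0,0,0,0.02,-1,0,0,0,0,0,0.045,-1,0,0,0,0,0,0.045,-1,0,0,0,0,0,0.049,-1,0,0,0,0,0,0.053,-1,0,0,0,0,0,0.057,-1,0,0,0,0,0,0.057,-1,0,0,0,0,0,0.057,-1]'
```

```text
time: 27.55
tcp_pos: [0.5876, -0.1178, 0.1052]
tool_rot: [-180.0, 0.1, -173.5]
wrist_force: [2.4, -0.7, -1.3]
finger_gap: 0.247
grasp_force: 30.0
```

```bash
python3 -m inch '[0,0,0,-0.001,0,0.004,-1,0,0,0,-0.001,0,0.008,-1,0,0,0,-0.001,0,0.012,-1,0,0,0,-0.001,0,0.014,-1,0,0,0,-0.001,0,0.0155,-1,0,0,0,-0.001,0,0.0155,-1,0,0,0,-0.001,0,0.0155,-1,0,0,0,-0.001,0,0.0155,-1]'
```

```text
time: 28.35
tcp_pos: [0.5881, -0.1178, 0.0977]
tool_rot: [-180.0, 0.1, -173.5]
wrist_force: [-2.8, -0.9, 10.1]
finger_gap: 0.248
grasp_force: 30.0
```

Home (origin 0.0749). Release and rise.

```bash
python3 -m inch '[0,0,0,0,0,0,-0.3,0,0,0,0,0,0,-0.1,0,0,0,0,0,0,-0.1,0,0,0,0,0,-0.02,-0.1,0,0,0,0,0,-0.08,-0.1,0,0,0,0,0,-0.16,-0.1,0,0,0,0,0,-0.17,-1,0,0,0,0,0,-0.17,-1]'
python3 avg.py
python3 - <<'E'
from h import *
s=cv2.imread;a=ctrl.snapshot("side")[:,:,::-1]
cv2.imwrite("pics/s7.png",a)
E
python3 w.py .5879 -.1178 .199 186.5 .6002 -.228 .16 186.5
```

```text
time: 29.15
tcp_pos: [0.589, -0.1178, 0.201]
tool_rot: [-179.9, 0.3, -173.5]
wrist_force: [-0.5, 0.6, -0.6]
finger_gap: 0.336
grasp_force: 0.0
[ 5.868000e-01 -1.172000e-01  1.961000e-01  1.799463e+02  3.238755e+02
  1.865025e+02 -1.068000e-01  9.170000e-02  4.170000e-02  1.228000e-01] [0.0004 0.0001 0.0009] 29.65
az -0.0000  t 0.0004 -0.1848 0.0650 dist 0.11754288579067641
```

```bash
python3 -m inch '[0,0,0,0,-0.08,0,-1,0,0,0,0,-0.16,0,-1,0,0,0,0,-0.1835,0,-1,0,0,0,0,-0.1835,0.03,-1,0,0,0,0,-0.1835,0.06,-1,0,0,0,0,-0.1835,0.07,-1,0,0,0,0,-0.1835,0.07,-1,0,0,0,0,-0.1835,0.07,-1]'
python3 avg.py
```

```text
time: 30.5
tcp_pos: [0.5999, -0.2257, 0.1552]
tool_rot: [180.0, -0.0, -173.4]
wrist_force: [-0.1, 0.1, 0.0]
finger_gap: 0.004
grasp_force: 0.0
[ 6.003000e-01 -2.267000e-01  1.562000e-01  1.800335e+02  5.490000e-02
  1.865242e+02 -2.010000e-02  1.430000e-02  7.940000e-02  3.300000e-03] [0.0002 0.0003 0.0003] 31.0
```

```bash
python3 -m inch '[0,0,0,0,0,0.01,-1,0,0,0,0,0,0.02,-1,0,0,0,0,0,0.025,-1,0,0,0,0,0,0.03,-1,0,0,0,0,0,0.035,-1,0,0,0,0,0,0.038,-1,0,0,0,0,0,0.038,-1,0,0,0,0,0,0.038,-1]'
python3 avg.py
```

```text
time: 31.8
tcp_pos: [0.6003, -0.2271, 0.1339]
tool_rot: [-180.0, 0.0, -173.5]
wrist_force: [-1.5, 0.5, 7.2]
finger_gap: 0.004
grasp_force: 3.3
[ 6.003000e-01 -2.271000e-01  1.340000e-01  1.800351e+02  4.180000e-02
  1.865027e+02 -1.398700e+00  6.778000e-01  6.673100e+00  4.000000e-03] [0. 0. 0.] 32.3
```

At 12 mm of travel the force is 6.7 N, as expected. 6 mm more.

```bash
python3 -m inch '[0,0,0,0,0,0.003,-1,0,0,0,0,0,0.006,-1,0,0,0,0,0,0.008,-1,0,0,0,0,0,0.01,-1,0,0,0,0,0,0.01,-1,0,0,0,0,0,0.01,-1,0,0,0,0,0,0.01,-1,0,0,0,0,0,0.01,-1]'
python3 avg.py
python3 - <<'E'
from h import *
a=ctrl.snapshot("side")[:,:,::-1]
k=cv2.resize(cv2.imread("pics/s7.png")[135:255,235:330],None,fx=4,fy=4,interpolation=cv2.INTER_CUBIC)
cv2.imwrite("pics/fin.png",np.hstack([k,cv2.resize(a[135:255,235:330],None,fx=4,fy=4,interpolation=cv2.INTER_CUBIC)]))
E
```

```text
time: 33.1
tcp_pos: [0.6003, -0.2271, 0.1285]
tool_rot: [-180.0, 0.0, -173.5]
wrist_force: [-2.8, 0.9, 8.1]
finger_gap: 0.005
grasp_force: 4.3
[ 6.003000e-01 -2.271000e-01  1.285000e-01  1.800386e+02  4.310000e-02
  1.865051e+02 -2.263700e+00  9.339000e-01  8.692400e+00  4.100000e-03] [0. 0. 0.] 33.6
```

View pics/fin.png

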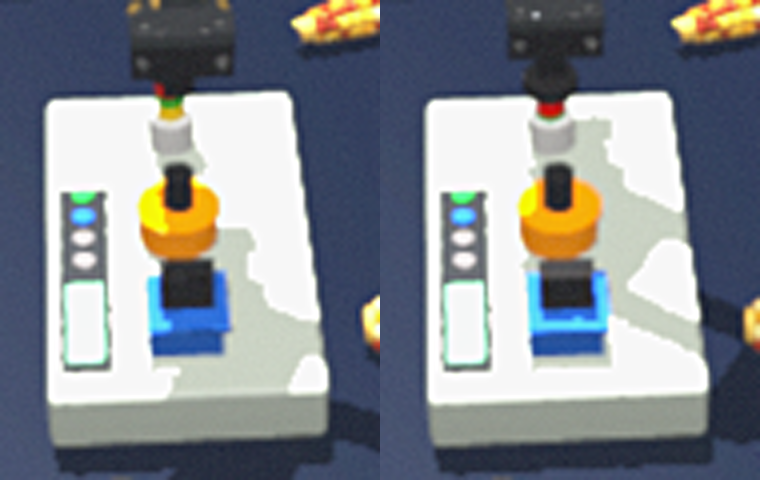

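Both lids sit level on their cells, amber at (560,215) and blue at (567,310). At the sleeve (550,120) only green and red show, with no yellow. Travel is 17.5 mm at 8.7 N.

```bash
python3 -c "
from cell import ctrl;print(ctrl.hand_in())"
```

```text
the job is handed in; nothing more can be done
None
```

I handed in the job at 33.6 s: both lids are fully home on their matching cells and let go, and the arm is still holding the plunger in the green at about 17.5 mm of travel (8.7 N). The blue lid caught on its cell's rim on the first try, so I set it down, re-gripped it and seated it on the second.

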